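# Rewind the edging-tape cartridge and store it

## Robot

A 6-joint arm with a two-finger parallel gripper is mounted at the origin on the work surface. World frame = base frame: x ahead of the robot, y to its left, z up, the work surface at z = 0. Lengths are in m, angles in rad, forces in N, time in s.
With the tool pointing down it reaches from about 0.4 to 0.925 m from the base axis. Payload 12.5 kg.
Tool frame: the origin (TCP) lies at the very end of the fingers, on their centre line; the grasp point (between the pads) lies 19 mm behind it; z points along the fingers, y is the direction in which the jaws open and shut (so a half turn about z gives the same grasp; the last joint's range is limited). The gripper opens to 95 mm and grips with 3 to 60 N. Pads are 20 mm wide; open, the fingers measure 119 mm over their backs; the gripper's body (75 mm by 180 mm) begins 59 mm behind the grasp point.
Start: joints at [-1.282, 0.491, 1.559, -0, 1.092, -0.106], TCP at [0.24, -0.577, 0.215] pointing down, gripper open.
Joint ranges: [-3.1, 3.1], [-0.84, 2.19], [0.05, 2.79], [-1.13, 4.28], [0.06, 2.93], [-2.69, 2.69]. Speed limits (rad/s): [2.22, 2.22, 2.79, 3.14, 3.14, 3.14].

## Interface

Orientations are given as a 3x3 rotation matrix whose columns are the frame's x, y, z axes.
In Python, from workcell import env, read_camera, job gives the robot as it stands. The module is installed in compiled form; this text tells all that it offers.
- The arm moves only by the tool play_rows, never from a script. Its argument "rows" is a list of rows, each a list of 3 entries, a list of its own where there are three numbers: the shift along the world's x, y, z in units of 50 mm (1.0 is 50 mm), then the turn, a rotation vector about the world's x, y, z in units of 0.12 rad (1.0 is 0.12 rad), then the closure, from 0 (fully open) to 1 (shut). A call has 1 to 5 rows; each row shifts and turns the commanded pose from where the row before left it; what a row does not reach is not made up. A row lasts 1/10 s, in which the tool goes at most 50 mm and 8.59 degrees, less where a joint would pass 70% of its speed; a pose out of reach is approached as far as the arm can. A call with a number of a shift or a turn outside -1 to 1 is refused whole. A call with a gripper value outside its range is refused whole. The fingers move at their own pace and stop on an object; "squeeze" is the grip in N (left out, the last holds). Time passes only in rows, so rows that do not move let the fingers close. It gives the time, the measured TCP pose, the force and the opening at its end, in the units of the state.
- env.observe(): the state, without advancing time (a new reading comes with each control period).
- read_camera(name): name is "scene" or "top" or "wrist"; returns a dict with "image" (400x640x3 uint8, red, green, blue), "mtx" (3x3 intrinsics, pixels), "rvec" (rotation vector, rad) and "tvec" (3), from world to camera coordinates, as OpenCV has them. Camera axes: x right, y down, z forward; pixel columns grow to the right and rows downward; lengths in m; the calibration is good to about 2 mm. A picture is of the moment at which its call begins. There is no depth.
- job.hand_in(): hands the job in, once; it reports no verdict.
The state is a dict: "time_s": time; "joints": joint angles; "joint_vel": joint speeds; "joint_torque": joint torques, N m; "ee_pos": TCP position; "orientation": TCP orientation; "ft_force": force on the tool from outside, world axes, zero at the start; "moment": the same for the moment, N m; "opening": finger opening in m.
Only numpy, scipy, OpenCV 4.12 (cv2) and the standard library are available. Lean on these libraries where they do the work, as an engineer would, in place of code of your own. Each camera call takes 0.05 s, during which the arm holds its last target. There are 200 camera calls.

## Task

Turn the red-knobbed crank of the blue rewinder clockwise (seen from above) until its stiff resistance suddenly drops away, and stop there: the crank must not go a whole turn beyond that point. Only then lift the yellow cartridge out of the rewinder by its black rib and set it down gently in the empty plywood cradle, fully home and level, and let go. Leave the tin, the bottle and the wood offcut alone.

Things in the scene. Friction and masses are not known exactly. Their poses are not given: they have to be found in the camera images.
- crank_axis (a point): Point on the crank's upright turning axis, at the mid-height of the red knob (z about 0.132 m). The rewinder is a fixed blue steel box 170 x 310 x 65 mm high; this point is 80 mm along the box's own +y from its middle. Axes are the box's axes (z up, y along the 310 mm length).
- crank_knob (a point): Centre of the crank's upright red knob: 20 mm diameter, 41 mm tall (108 to 149 mm above the table), free to spin on its own pin, on a steel arm (top 108 mm above the table) at 45 mm radius from crank_axis. Its start direction is anywhere around the circle. It can be pinched from above and carried round without turning the gripper. Its axes mean nothing.
- crank (a joint): Angle the crank has been turned, rad, 0 at the start, growing clockwise from above; never below 0. While the tape tail is held, friction resists with about 7 to 12 N at the knob; when the tail slips free, after 1.5 to 2.8 turns (different each time, nothing visible tells it), this falls at once to about 1 N. A turn later an inner end stop is hit: that must not happen. While held, a standing crank can keep some N of leftover force either way.
- nest (a point): Middle of the rewinder's cartridge seat: on top of the box (65 mm above the table), 75 mm along the box's own -y from its middle; low black walls 12 mm high around it, about 2 mm clear of the cartridge on each side. Axes as the box's. The cartridge is lifted straight up out of it.
- cartridge_rib (a point): Centre of the cartridge's black grip rib, 14 mm wide (x), 50 mm long (y), 44 mm tall (z). The yellow cartridge below it is 82 x 82 x 36 mm; its underside lies 58 mm below this point and the rib's top 22 mm above it. Mass about 0.3 kg. Axes are the cartridge's: x across the rib, y along it, z up.
- bay (a point): Middle of the floor of the plywood storage cradle's square bay, 12 mm above the table: 90 x 90 mm inside, walls 14 mm thick rising 30 mm above the floor. Axes parallel to the walls. The cradle is fixed, open above. The cartridge fits in any of its four directions; seated, its rib's centre is 58 mm above this point.
- shoe: Brake shoe that holds the tape tail, hidden inside the rewinder, always in the same place in it; origin at its underside. Cannot be touched; its pose does not tell when the tail will come free.
- end_stop: End stop hidden inside the rewinder, reached about one turn after the tail has come free.
- paint_tin: Green paint tin, 72 mm diameter, 85 mm tall, standing on the table; origin under its middle. Bystander.
- glue_bottle: White glue bottle with orange cap, 52 mm diameter, 110 mm tall; origin under its middle. Bystander.
- offcut: Light wood offcut 50 x 120 x 28 mm lying on the table; origin under its middle. Bystander.
There are look-alikes about, which are no part of the job. There is more than one size of the part that bears cartridge_rib; the job needs the largest.

How it is judged:
By the outcome, as a careful person would: the job done as asked, in the order asked, and still so for the second after the job is handed in, with the robot touching nothing.
It also fails if it takes over 70 s, if anything falls off the work surface, if the arm or the gripper's body presses on something with over 40 N, if the wrist force passes 120 N, or if a joint passes its speed limit or range.

## Working session

There is one attempt and no reset: what is moved stays moved. The work goes in short steps, Python scripts to look and compute and a tool call to move; the robot and the scene stay as the last step left them, time stands still between calls to the robot, and variables do not carry over. Pictures are saved under pics/ and viewed, about 8 in all and at most 12, crops included, and the job is handed in when it is done.

Besides the shell and the picture viewer there is one more tool, called as a command line: name --argument value ..., lists and objects as JSON in quotes. play_rows: Moves the arm, as the interface text tells. Its arguments: {"type":"object","properties":{"rows":{"type":"array"},"squeeze":{"type":"number"}},"required":["rows"]}

```bash
mkdir -p pics; ls; python3 - <<'E'
from workcell import env, read_camera
import cv2,numpy as np,pickle
d={}
for n in("scene","top"):
    r=read_camera(n);d[n]=r;cv2.imwrite(f"pics/{n}0.png",r["image"][:,:,::-1])
    print(n,r["mtx"],r["rvec"],r["tvec"])
pickle.dump(d,open("c0.pkl","wb"))
print(env.observe())
E
```

```text
pics
scene [[444.21424998   0.         330.43740719]
 [  0.         444.21424998 206.96308471]
 [  0.           0.           1.        ]] [ 2.43922488  0.59600072 -0.1861833 ] [-0.48828517 -0.19731727  1.24791975]
top [[515.02772696   0.         325.58466364]
 [  0.         515.02772696 201.75912215]
 [  0.           0.           1.        ]] [ 2.15578947 -2.17880569  0.11702639] [-0.05161931  0.58070932  1.23336919]
{'time_s': 0.1, 'joints': array([-1.28158010e+00,  4.91499488e-01,  1.55936333e+00, -2.08783563e-06,
        1.09169376e+00, -1.05622600e-01]), 'joint_vel': array([ 6.36167815e-05, -1.05716503e-03, -1.52709409e-03, -1.19363240e-04,
       -3.77275620e-04, -4.23145688e-04]), 'joint_torque': array([ 3.36436475e-03, -6.13624978e+01, -2.58604789e+01,  6.94118324e-02,
        4.70501091e-02, -2.89121431e-05]), 'ee_pos': array([ 0.24036207, -0.57671511,  0.21412872]), 'orientation': array([[ 9.23058215e-01,  3.84660182e-01, -2.76689972e-04],
       [ 3.84660269e-01, -9.23057758e-01,  9.23368254e-04],
       [ 9.97821752e-05, -9.58754291e-04, -9.99999535e-01]]), 'ft_force': array([-0.8122968 ,  0.40230225,  0.23767451]), 'moment': array([-0.02298151,  0.00110343, -0.01817355]), 'opening': 0.09491869589906694}
```

View pics/top0.png

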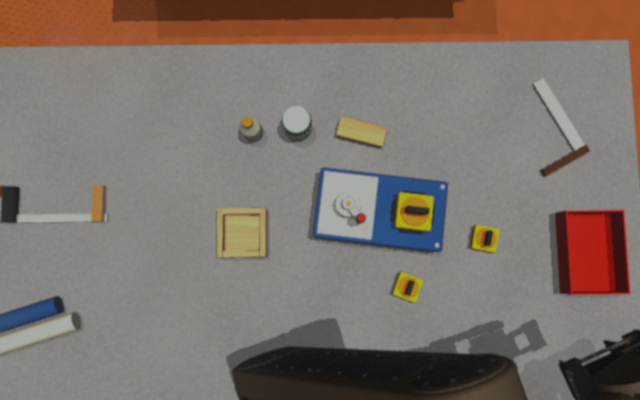

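View pics/scene0.png

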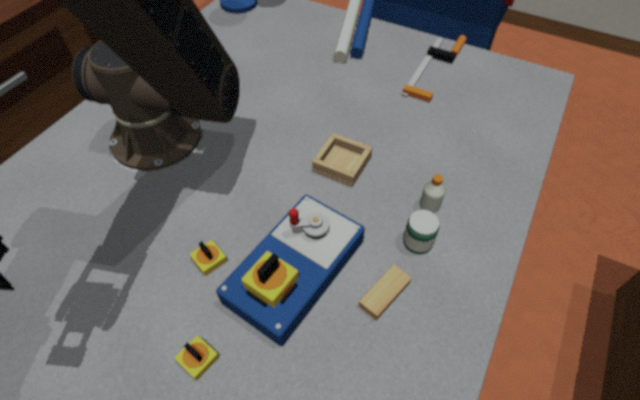

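Top view: blue box with corners near (320,168), (447,183), (441,250) and (314,238); the crank end is at left, with the knob at (361,218). The large cartridge is at (414,211), and the cradle at (242,233). The small cartridges at (408,287) and (485,238) are look-alikes. The scene view agrees.

```bash
cat > h.py <<'E'
import cv2,numpy as np
def cast(r,uv,z):
    uv=np.array(uv,float).reshape(-1,2); R=cv2.Rodrigues(np.array(r["rvec"]))[0]; t=np.array(r["tvec"]).ravel()
    d=np.c_[uv,np.ones(len(uv))]@np.linalg.inv(r["mtx"]).T@R; c=-R.T@t
    return c+d*((z-c[2])/d[:,2])[:,None]
def proj(r,P): return cv2.projectPoints(np.array(P,float).reshape(-1,3),np.array(r["rvec"]),np.array(r["tvec"]),r["mtx"],None)[0][:,0]
def blobs(r,lo,hi,amin=30):
    h=cv2.cvtColor(r["image"],cv2.COLOR_RGB2HSV); m=cv2.inRange(h,lo,hi)
    cs=cv2.findContours(m,cv2.RETR_EXTERNAL,cv2.CHAIN_APPROX_NONE)[0]
    return [c for c in cs if cv2.contourArea(c)>amin]
E
python3 - <<'E'
import pickle;from h import *
d=pickle.load(open("c0.pkl","rb"));r=d["top"]
np.set_printoptions(precision=4,suppress=True)
for nm,lo,hi,z in(("blue",(100,120,40),(125,255,255),.065),("yel",(22,150,100),(35,255,255),.101),("red",(0,190,90),(4,255,255),.149),("cradle",(12,50,100),(28,150,255),.042)):
  for c in blobs(r,lo,hi,20):
    q=cv2.minAreaRect(cv2.convexHull(c))
    if q[0][1]>330: continue
    b=cv2.boxPoints(q);w=cast(r,b,z)
    print(nm,q,cast(r,[q[0]],z)[0],"sides",np.linalg.norm(w[1]-w[0]),np.linalg.norm(w[2]-w[1]),"yaw",np.degrees(np.arctan2(*(w[1]-w[0])[[1,0]])))
E
```

```text
blue ((26.640064239501953, 314.3751525878906), (15.353075981140137, 60.26939010620117), 72.25532531738281) [0.3197 0.6424 0.065 ] sides 0.13803376179488897 0.036005198845362976 yaw -72.79854805876202
blue ((380.60565185546875, 209.53797912597656), (128.53915405273438, 69.42831420898438), 6.76617431640625) [ 0.5564 -0.1887  0.065 ] sides 0.16671685595380062 0.308378735991499 yaw -7.236640132536498
yel ((407.3013610839844, 286.863037109375), (24.812725067138672, 23.876394271850586), 20.556045532226562) [ 0.3757 -0.2417  0.101 ] sides 0.05418717379783658 0.05627218549417335 yaw -22.09773583767366
yel ((484.6756591796875, 238.44595336914062), (24.49544906616211, 24.00225067138672), 9.462322235107422) [ 0.4839 -0.4228  0.101 ] sides 0.055473390449096736 0.05621752930087101 yaw -11.77216559557307
yel ((414.25, 211.25003051757812), (36.11111068725586, 35.779815673828125), 6.34019136428833) [ 0.5484 -0.2626  0.101 ] sides 0.08330560597515953 0.08371336752830934 yaw -7.750853102226277
red ((596.6376953125, 252.02197265625), (83.60417175292969, 58.74069595336914), 86.53176879882812) [ 0.4499 -0.6533  0.149 ] sides 0.13098762376480805 0.18308874480941892 yaw -87.13810661374535
cradle ((241.0, 232.5), (49.0, 50.0), 90.0) [0.5064 0.1475 0.042 ] sides 0.12147774287013434 0.11839918780527142 yaw -90.60649428107864
cradle ((97.30509185791016, 202.54209899902344), (12.31617259979248, 37.30317687988281), 1.847610354423523) [0.5829 0.4974 0.042 ] sides 0.09119863804428467 0.030105147022490952 yaw 0.32281484887166584
cradle ((361.0588684082031, 130.7647247314453), (48.99219512939453, 20.372989654541016), 14.03624439239502) [ 0.7544 -0.1473  0.042 ] sides 0.05145688628500168 0.1211966150243067 yaw -14.486517373176836
```

```bash
python3 - <<'E'
import pickle;from h import *
d=pickle.load(open("c0.pkl","rb"))
np.set_printoptions(precision=4,suppress=True)
ax=np.array([.5564,-.1887])+.08*np.array([.126,.992]);print("axis",ax)
L=[]
for n,c0 in(("top",(361,218)),("scene",(294,216))):
  r=d[n];h=cv2.cvtColor(r["image"],cv2.COLOR_RGB2HSV)
  m=(cv2.inRange(h,(0,130,60),(8,255,255))|cv2.inRange(h,(172,130,60),(180,255,255)))
  v,u=np.nonzero(m[c0[1]-20:c0[1]+20,c0[0]-20:c0[0]+20]);u=u+c0[0]-20;v=v+c0[1]-20
  print(n,len(u),u.min(),u.max(),v.min(),v.max())
  for z in(.1285,.149):
    k=cast(r,[(u.mean(),v.mean())],z)[0];print(z,k,np.linalg.norm(k[:2]-ax),np.degrees(np.arctan2(*(k[:2]-ax)[::-1])))
E
```

```text
axis [ 0.5665 -0.1093]
top 52 357 364 214 221
0.1285 [ 0.5327 -0.136   0.1285] 0.04304154861145382 -141.78694027460693
0.149 [ 0.5311 -0.1345  0.149 ] 0.043416073296902655 -144.52066247506093
scene 105 289 297 209 224
0.1285 [ 0.5304 -0.1345  0.1285] 0.04398232840021075 -145.09966418258568
0.149 [ 0.5388 -0.1466  0.149 ] 0.046417463783412334 -126.56672257300545
```

play_rows --rows '[[[0.6, 0.7, 0.8], [0, 0, 1], 0], [[0.6, 0.7, 0.8], [0, 0, 1], 0], [[0.6, 0.7, 0.4], [0, 0, 1], 0], [[0.6, 0.7, 0], [0, 0, 1], 0], [[0.6, 0.7, 0], [0, 0, 1], 0]]'

```text
time_s: 0.6
ee_pos: [0.3803, -0.4133, 0.3006]
orientation: [[0.541, 0.841, 0.001], [0.841, -0.541, -0.001], [-0.0, 0.001, -1.0]]
ft_force: [0.8, -0.9, 0.7]
opening: 0.0949
```

play_rows --rows '[[[0.5, 0.85, 0], [0, 0, 1], 0], [[0.5, 0.85, 0], [0, 0, 1], 0], [[0.5, 0.85, -0.3], [0, 0, 1], 0], [[0.5, 0.85, -0.3], [0, 0, 0.7], 0], [[0.5, 0.85, -0.3], [0, 0, 0], 0]]'

```text
time_s: 1.1
ee_pos: [0.5027, -0.2042, 0.2559]
orientation: [[0.129, 0.992, 0.0], [0.992, -0.129, -0.0], [-0.0, 0.0, -1.0]]
ft_force: [0.3, -1.0, 0.8]
opening: 0.0952
```

play_rows --rows '[[[0.3, 0.6, -0.2], [0, 0, 0], 0], [[0.1, 0.4, 0], [0, 0, 0], 0], [[0, 0, 0], [0, 0, 0], 0], [[0, 0, 0], [0, 0, 0], 0]]'

```text
time_s: 1.5
ee_pos: [0.5221, -0.1561, 0.2464]
orientation: [[0.131, 0.991, -0.0], [0.991, -0.131, -0.0], [-0.0, -0.0, -1.0]]
ft_force: [0.4, 0.1, 0.6]
opening: 0.0953
```

```bash
python3 - <<'E'
from workcell import env, read_camera
import cv2,pickle
from h import *
np.set_printoptions(precision=4,suppress=True)
r=read_camera("wrist");pickle.dump(r,open("w1.pkl","wb"));cv2.imwrite("pics/w1.png",r["image"][:,:,::-1])
o=env.observe();print(o["time_s"],o["ee_pos"],o["orientation"],o["joints"])
R=cv2.Rodrigues(r["rvec"])[0];print(-R.T@np.array(r["tvec"]).ravel(),R)
print(proj(r,[(.5665,-.1093,.132),(.5305,-.135,.149),(.5305,-.135,.108)]))
E
```

```text
1.55 [ 0.522  -0.1567  0.2465] [[ 0.1317  0.9913  0.0001]
 [ 0.9913 -0.1317 -0.0003]
 [-0.0002  0.0001 -1.    ]] [-0.4127  0.3444  1.7141 -0.0002  1.0829 -0.2805]
[ 0.5314 -0.0857  0.4168] [[ 0.9915 -0.1303  0.0005]
 [-0.1262 -0.9593  0.2528]
 [-0.0324 -0.2507 -0.9675]]
[[360.6149 140.6586]
 [326.9804 174.9953]
 [326.2138 168.0213]]
```

View pics/w1.png

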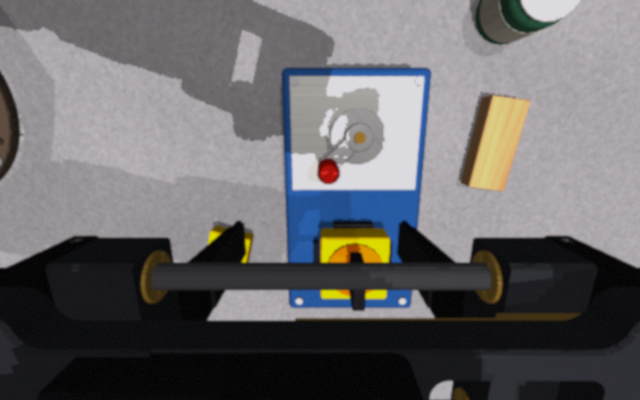

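```bash
python3 - <<'E'
import pickle
from h import *
np.set_printoptions(precision=4,suppress=True)
r=pickle.load(open("w1.pkl","rb"));h=cv2.cvtColor(r["image"],cv2.COLOR_RGB2HSV)
m=(cv2.inRange(h,(0,150,50),(6,255,255))|cv2.inRange(h,(174,150,50),(180,255,255)))[150:190,310:350]
v,u=np.nonzero(m);k=(u.mean()+310,v.mean()+150);print(k,u.min()+310,u.max()+310,v.min()+150,v.max()+150,cast(r,[k],.135))
m=cv2.inRange(h,(12,80,60),(30,255,255))[120:150,345:375];v,u=np.nonzero(m);k=(u.mean()+345,v.mean()+120);print(k,len(u));
for z in(.108,.115,.12):print(cast(r,[k],z))
E
```

```text
(np.float64(327.825), np.float64(170.98888888888888)) 319 337 160 182 [[ 0.5318 -0.1338  0.135 ]]
(np.float64(359.56363636363636), np.float64(137.48181818181817)) 110
[[ 0.5687 -0.1079  0.108 ]]
[[ 0.5678 -0.1074  0.115 ]]
[[ 0.5672 -0.1071  0.12  ]]
```

play_rows --rows '[[[0.2, 0.42, -0.5], [0, 0, 0], 0], [[0, 0, -0.5], [0, 0, 0], 0], [[0, 0, 0], [0, 0, 0], 0], [[0, 0, 0], [0, 0, 0], 0]]'

```text
time_s: 1.95
ee_pos: [0.5321, -0.1361, 0.1969]
orientation: [[0.133, 0.991, -0.0], [0.991, -0.133, -0.0], [-0.0, -0.0, -1.0]]
ft_force: [-0.7, 0.6, -0.1]
opening: 0.0953
```

play_rows --rows '[[[0, 0.03, -0.6], [0, 0, 0], 0], [[0, 0, -0.6], [0, 0, 0], 0], [[0, 0, -0.38], [0, 0, 0], 0], [[0, 0, 0], [0, 0, 0], 0.5], [[0, 0, 0], [0, 0, 0], 1]]' --squeeze 40

```text
time_s: 2.45
ee_pos: [0.5328, -0.1344, 0.1188]
orientation: [[0.132, 0.991, 0.002], [0.991, -0.132, -0.001], [-0.0, 0.002, -1.0]]
ft_force: [-1.0, -0.6, 0.4]
opening: 0.0841
```

play_rows --rows '[[[0, 0, 0], [0, 0, 0], 1], [[0, 0, 0], [0, 0, 0], 1], [[0, 0, 0], [0, 0, 0], 1]]'

```text
time_s: 2.75
ee_pos: [0.5325, -0.1337, 0.1184]
orientation: [[0.132, 0.991, 0.001], [0.991, -0.132, -0.001], [-0.0, 0.002, -1.0]]
ft_force: [-0.3, 0.2, 0.1]
opening: 0.0602
```

play_rows --rows '[[[0, 0, 0], [0, 0, 0], 1], [[0, 0, 0], [0, 0, 0], 1], [[0, 0, 0], [0, 0, 0], 1], [[0, 0, 0], [0, 0, 0], 1], [[0, 0, 0], [0, 0, 0], 1]]'

```text
time_s: 3.25
ee_pos: [0.5322, -0.1335, 0.1174]
orientation: [[0.132, 0.991, -0.0], [0.991, -0.132, 0.0], [0.0, -0.0, -1.0]]
ft_force: [-1.1, -0.1, 0.5]
opening: 0.0206
```

play_rows --rows '[[[0, 0, 0], [0, 0, 0], 1], [[0, 0, 0], [0, 0, 0], 1]]'

```text
time_s: 3.45
ee_pos: [0.5319, -0.1335, 0.1174]
orientation: [[0.132, 0.991, -0.001], [0.991, -0.132, 0.0], [0.0, -0.001, -1.0]]
ft_force: [-1.9, -0.2, 1.1]
opening: 0.0193
```

```bash
python3 - <<'E'
import numpy as np
t=np.radians(-143.5-20*np.arange(19));p=.9*np.c_[np.cos(t),np.sin(t)]
for i,d in enumerate(np.diff(p,axis=0)):print(i,d.round(3),(-143.5-20*(i+1)+360)%360,(p[i+1]*.05+[.5682,-.1067]).round(4))
E
```

```text
0 [-0.139  0.28 ] 196.5 [ 0.5251 -0.1195]
1 [-0.035  0.311] 176.5 [ 0.5233 -0.104 ]
2 [0.073 0.304] 156.5 [ 0.5269 -0.0888]
3 [0.173 0.261] 136.5 [ 0.5356 -0.0757]
4 [0.251 0.186] 116.5 [ 0.5481 -0.0664]
5 [0.3   0.089] 96.5 [ 0.5631 -0.062 ]
6 [ 0.312 -0.019] 76.5 [ 0.5787 -0.0629]
7 [ 0.287 -0.125] 56.5 [ 0.593  -0.0692]
8 [ 0.227 -0.215] 36.5 [ 0.6044 -0.0799]
9 [ 0.139 -0.28 ] 16.5 [ 0.6113 -0.0939]
10 [ 0.035 -0.311] 356.5 [ 0.6131 -0.1094]
11 [-0.073 -0.304] 336.5 [ 0.6095 -0.1246]
12 [-0.173 -0.261] 316.5 [ 0.6008 -0.1377]
13 [-0.251 -0.186] 296.5 [ 0.5883 -0.147 ]
14 [-0.3   -0.089] 276.5 [ 0.5733 -0.1514]
15 [-0.312  0.019] 256.5 [ 0.5577 -0.1505]
16 [-0.287  0.125] 236.5 [ 0.5434 -0.1442]
17 [-0.227  0.215] 216.5 [ 0.532  -0.1335]
```

play_rows --rows '[[[-0.14, 0.28, 0], [0, 0, 0], 1], [[-0.035, 0.31, 0], [0, 0, 0], 1], [[0.073, 0.305, 0], [0, 0, 0], 1]]'

```text
time_s: 3.75
ee_pos: [0.5269, -0.0897, 0.1175]
orientation: [[0.132, 0.991, 0.001], [0.991, -0.132, -0.002], [-0.002, 0.001, -1.0]]
ft_force: [4.8, -13.6, -5.6]
opening: 0.0192
```

play_rows --rows '[[[0.173, 0.261, 0], [0, 0, 0], 1], [[0.251, 0.186, 0], [0, 0, 0], 1], [[0.3, 0.089, 0], [0, 0, 0], 1]]'

```text
time_s: 4.05
ee_pos: [0.5623, -0.0622, 0.1174]
orientation: [[0.131, 0.991, -0.003], [0.991, -0.131, -0.001], [-0.002, -0.003, -1.0]]
ft_force: [-8.6, -17.6, 2.3]
opening: 0.0193
```

play_rows --rows '[[[0.312, -0.019, 0], [0, 0, 0], 1], [[0.287, -0.125, 0], [0, 0, 0], 1], [[0.227, -0.215, 0], [0, 0, 0], 1]]'

```text
time_s: 4.35
ee_pos: [0.6035, -0.0788, 0.1173]
orientation: [[0.131, 0.991, -0.004], [0.991, -0.131, 0.002], [0.001, -0.004, -1.0]]
ft_force: [-13.2, 3.9, 8.7]
opening: 0.0197
```

play_rows --rows '[[[0.139, -0.28, 0], [0, 0, 0], 1], [[0.035, -0.311, 0], [0, 0, 0], 1], [[-0.073, -0.304, 0], [0, 0, 0], 1]]'

```text
time_s: 4.65
ee_pos: [0.6105, -0.1235, 0.1174]
orientation: [[0.132, 0.991, 0.001], [0.991, -0.132, 0.002], [0.002, 0.001, -1.0]]
ft_force: [-0.8, 12.7, 3.4]
opening: 0.0194
```

play_rows --rows '[[[-0.173, -0.261, 0], [0, 0, 0], 1], [[-0.251, -0.186, 0], [0, 0, 0], 1], [[-0.3, -0.089, 0], [0, 0, 0], 1]]'

```text
time_s: 4.95
ee_pos: [0.5753, -0.1519, 0.1175]
orientation: [[0.132, 0.991, 0.005], [0.991, -0.132, -0.001], [0.0, 0.005, -1.0]]
ft_force: [10.4, 7.5, -3.8]
opening: 0.0195
```

play_rows --rows '[[[-0.312, 0.019, 0], [0, 0, 0], 1], [[-0.287, 0.125, 0], [0, 0, 0], 1], [[-0.227, 0.215, 0], [0, 0, 0], 1]]'

```text
time_s: 5.25
ee_pos: [0.533, -0.1352, 0.1175]
orientation: [[0.132, 0.991, 0.004], [0.991, -0.132, -0.003], [-0.002, 0.004, -1.0]]
ft_force: [11.3, -4.0, -8.2]
opening: 0.0191
```

play_rows --rows '[[[-0.139, 0.28, 0], [0, 0, 0], 1], [[-0.035, 0.311, 0], [0, 0, 0], 1], [[0.073, 0.304, 0], [0, 0, 0], 1]]'

```text
time_s: 5.55
ee_pos: [0.5268, -0.0896, 0.1175]
orientation: [[0.132, 0.991, 0.001], [0.991, -0.132, -0.002], [-0.002, 0.001, -1.0]]
ft_force: [5.1, -13.5, -5.9]
opening: 0.0193
```

play_rows --rows '[[[0.173, 0.261, 0], [0, 0, 0], 1], [[0.251, 0.186, 0], [0, 0, 0], 1], [[0.3, 0.089, 0], [0, 0, 0], 1]]'

```text
time_s: 5.85
ee_pos: [0.5623, -0.0623, 0.1174]
orientation: [[0.131, 0.991, -0.003], [0.991, -0.131, -0.001], [-0.002, -0.003, -1.0]]
ft_force: [-7.8, -18.7, 2.3]
opening: 0.019
```

play_rows --rows '[[[0.312, -0.019, 0], [0, 0, 0], 1], [[0.287, -0.125, 0], [0, 0, 0], 1], [[0.227, -0.215, 0], [0, 0, 0], 1]]'

```text
time_s: 6.15
ee_pos: [0.6035, -0.0788, 0.1173]
orientation: [[0.131, 0.991, -0.004], [0.991, -0.131, 0.002], [0.001, -0.004, -1.0]]
ft_force: [-14.4, 2.5, 9.3]
opening: 0.0193
```

play_rows --rows '[[[0.139, -0.28, 0], [0, 0, 0], 1], [[0.035, -0.311, 0], [0, 0, 0], 1], [[-0.073, -0.304, 0], [0, 0, 0], 1]]'

```text
time_s: 6.45
ee_pos: [0.6105, -0.1235, 0.1174]
orientation: [[0.132, 0.991, 0.001], [0.991, -0.132, 0.002], [0.002, 0.001, -1.0]]
ft_force: [-1.8, 12.6, 3.8]
opening: 0.0188
```

Still held.

play_rows --rows '[[[-0.173, -0.261, 0], [0, 0, 0], 1], [[-0.251, -0.186, 0], [0, 0, 0], 1], [[-0.3, -0.089, 0], [0, 0, 0], 1]]'

```text
time_s: 6.75
ee_pos: [0.5752, -0.1519, 0.1175]
orientation: [[0.132, 0.991, 0.005], [0.991, -0.132, -0.001], [0.0, 0.005, -1.0]]
ft_force: [11.6, 9.0, -3.8]
opening: 0.0192
```

play_rows --rows '[[[-0.312, 0.019, 0], [0, 0, 0], 1], [[-0.287, 0.125, 0], [0, 0, 0], 1], [[-0.227, 0.215, 0], [0, 0, 0], 1]]'

```text
time_s: 7.05
ee_pos: [0.533, -0.1352, 0.1175]
orientation: [[0.132, 0.991, 0.004], [0.991, -0.132, -0.003], [-0.002, 0.004, -1.0]]
ft_force: [11.8, -3.7, -8.1]
opening: 0.0193
```

Two turns, still held.

play_rows --rows '[[[-0.139, 0.28, 0], [0, 0, 0], 1], [[-0.035, 0.311, 0], [0, 0, 0], 1], [[0.073, 0.304, 0], [0, 0, 0], 1]]'

```text
time_s: 7.35
ee_pos: [0.5268, -0.0896, 0.1175]
orientation: [[0.132, 0.991, 0.001], [0.991, -0.132, -0.002], [-0.002, 0.001, -1.0]]
ft_force: [4.0, -13.5, -6.8]
opening: 0.0195
```

play_rows --rows '[[[0.173, 0.261, 0], [0, 0, 0], 1], [[0.251, 0.186, 0], [0, 0, 0], 1], [[0.3, 0.089, 0], [0, 0, 0], 1]]'

```text
time_s: 7.65
ee_pos: [0.5638, -0.0621, 0.1175]
orientation: [[0.131, 0.991, 0.001], [0.991, -0.131, -0.001], [-0.001, 0.001, -1.0]]
ft_force: [1.0, -17.9, -4.9]
opening: 0.0196
```

Tangential force fell from about 10 N to about 1 N. I'll confirm with one small step.

play_rows --rows '[[[0.312, -0.019, 0], [0, 0, 0], 1]]'

```text
time_s: 7.75
ee_pos: [0.5794, -0.0632, 0.1174]
orientation: [[0.131, 0.991, 0.0], [0.991, -0.131, -0.001], [-0.001, 0.0, -1.0]]
ft_force: [-4.9, -17.0, 0.1]
opening: 0.0193
```

play_rows --rows '[[[0, 0, 0], [0, 0, 0], 0.4], [[0, 0, 0], [0, 0, 0], 0.4], [[0, 0, 0], [0, 0, 0], 0.4], [[0, 0, 0], [0, 0, 0], 0.4], [[0, 0, 0], [0, 0, 0], 0.4]]'

```text
time_s: 8.25
ee_pos: [0.5787, -0.0629, 0.1176]
orientation: [[0.132, 0.991, 0.0], [0.991, -0.132, 0.0], [0.0, 0.0, -1.0]]
ft_force: [0.7, -0.0, -0.9]
opening: 0.0539
```

play_rows --rows '[[[0, 0, 0.6], [0, 0, 0], 0.4], [[0, 0, 0.8], [0, 0, 0], 0.2], [[0, 0, 0.8], [0, 0, 0], 0.2], [[0, 0, 0.8], [0, 0, 0], 0.2], [[0, 0, 0], [0, 0, 0], 0.2]]'

```text
time_s: 8.75
ee_pos: [0.5803, -0.0632, 0.2728]
orientation: [[0.132, 0.991, 0.009], [0.991, -0.132, -0.002], [-0.001, 0.009, -1.0]]
ft_force: [-0.1, -0.2, -0.7]
opening: 0.0753
```

play_rows --rows '[[[-0.12, -0.9, 0], [0, 0, 0], 0.2], [[-0.12, -0.9, 0], [0, 0, 0], 0.2], [[-0.12, -0.9, 0], [0, 0, 0], 0.2], [[-0.12, -0.9, 0], [0, 0, 0], 0.2], [[-0.12, -0.9, 0], [0, 0, 0], 0.2]]'

```text
time_s: 9.25
ee_pos: [0.5481, -0.2895, 0.2667]
orientation: [[0.132, 0.991, -0.0], [0.991, -0.132, 0.0], [0.0, -0.001, -1.0]]
ft_force: [0.9, -0.2, -0.4]
opening: 0.0759
```

play_rows --rows '[[[0, 0, 0], [0, 0, 0], 0.2], [[0, 0, 0], [0, 0, 0], 0.2], [[0, 0, 0], [0, 0, 0], 0.2]]'

```text
time_s: 9.55
ee_pos: [0.5489, -0.287, 0.267]
orientation: [[0.131, 0.991, -0.0], [0.991, -0.131, 0.001], [0.001, -0.0, -1.0]]
ft_force: [0.0, 0.4, 1.0]
opening: 0.0761
```

```bash
python3 - <<'E'
from workcell import env, read_camera
import cv2,pickle
from h import *
np.set_printoptions(precision=4,suppress=True)
r=read_camera("wrist");pickle.dump(r,open("w2.pkl","wb"));cv2.imwrite("pics/w2.png",r["image"][:,:,::-1])
o=env.observe();print(o["time_s"],o["ee_pos"])
for nm,lo,hi,z in(("blue",(100,120,30),(125,255,255),.065),("yel",(22,130,60),(35,255,255),.101)):
  for c in blobs(r,lo,hi,300):
    q=cv2.minAreaRect(c);w=cast(r,cv2.boxPoints(q),z)
    print(nm,q,w.mean(0),np.linalg.norm(w[1]-w[0]),np.linalg.norm(w[2]-w[1]),np.degrees(np.arctan2(*(w[1]-w[0])[[1,0]])))
E
```

```text
9.6 [ 0.549  -0.2868  0.2672]
blue ((317.5, 107.5), (215.0, 147.0), 90.0) [ 0.5543 -0.212   0.065 ] 0.16425694253271142 0.25277743633318517 -7.510706351759223
yel ((194.9729766845703, 163.66217041015625), (46.5249137878418, 44.387725830078125), 9.462322235107422) [ 0.4077 -0.2459  0.101 ] 0.05245027606476819 0.05169311295583163 66.0630464778515
yel ((317.5, 160.5), (71.0, 73.0), 90.0) [ 0.5481 -0.2615  0.101 ] 0.08137836049932849 0.08175919551303695 -7.512054967913191
```

View pics/w2.png

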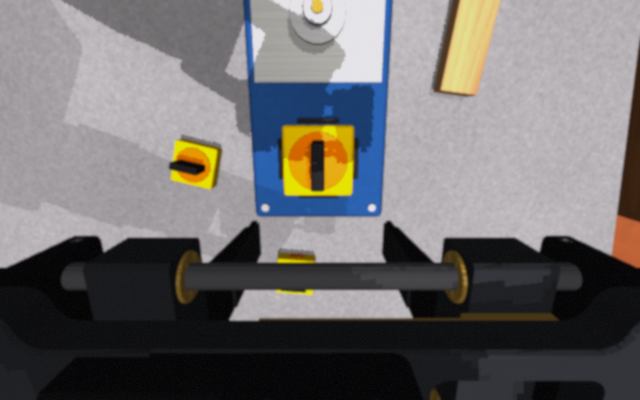

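play_rows --rows '[[[-0.02, 0.5, -0.6], [0, 0, 0], 0.2], [[0, 0, -0.8], [0, 0, 0], 0.3], [[0, 0, -0.8], [0, 0, 0], 0.5], [[0, 0, -0.7], [0, 0, 0], 0.5], [[0, 0, -0.3], [0, 0, 0], 0.5]]'

```text
time_s: 10.1
ee_pos: [0.5471, -0.2608, 0.1045]
orientation: [[0.13, 0.992, -0.003], [0.992, -0.13, 0.002], [0.002, -0.003, -1.0]]
ft_force: [-0.0, -0.3, 0.5]
opening: 0.0506
```

play_rows --rows '[[[0, 0, 0], [0, 0, 0], 0.6], [[0, 0, 0], [0, 0, 0], 0.7], [[0, 0, 0], [0, 0, 0], 0.9], [[0, 0, 0], [0, 0, 0], 1], [[0, 0, 0], [0, 0, 0], 1]]' --squeeze 30

```text
time_s: 10.6
ee_pos: [0.5481, -0.263, 0.1084]
orientation: [[0.132, 0.991, 0.001], [0.991, -0.132, -0.001], [-0.001, 0.001, -1.0]]
ft_force: [-0.1, 0.9, 2.6]
opening: 0.0139
```

play_rows --rows '[[[0, 0, 0], [0, 0, 0], 1], [[0, 0, 0], [0, 0, 0], 1], [[0, 0, 0], [0, 0, 0], 1]]'

```text
time_s: 10.9
ee_pos: [0.5482, -0.263, 0.1084]
orientation: [[0.132, 0.991, 0.001], [0.991, -0.132, -0.001], [-0.0, 0.001, -1.0]]
ft_force: [-0.6, 2.3, 7.4]
opening: 0.0142
```

play_rows --rows '[[[0, 0, 0.1], [0, 0, 0], 1], [[0, 0, 0.1], [0, 0, 0], 1], [[0, 0, 0.2], [0, 0, 0], 1], [[0, 0, 0.3], [0, 0, 0], 1], [[0, 0, 0.3], [0, 0, 0], 1]]'

```text
time_s: 11.4
ee_pos: [0.5478, -0.2629, 0.1584]
orientation: [[0.132, 0.991, -0.0], [0.991, -0.132, 0.0], [0.0, -0.0, -1.0]]
ft_force: [-0.5, -0.3, -1.6]
opening: 0.0139
```

play_rows --rows '[[[0, 0, 0.5], [0, 0, 0], 1], [[0, 0, 0.7], [0, 0, 0], 1], [[0, 0, 0.7], [0, 0, 0], 1], [[0, 0, 0.5], [0, 0, 0], 1], [[0, 0, 0], [0, 0, 0], 1]]'

```text
time_s: 11.9
ee_pos: [0.5487, -0.2634, 0.2815]
orientation: [[0.132, 0.991, 0.006], [0.991, -0.132, -0.003], [-0.003, 0.006, -1.0]]
ft_force: [-0.9, -0.8, -2.7]
opening: 0.0141
```

play_rows --rows '[[[-0.1, 0.6, 0], [0, 0, 0.2], 1], [[-0.15, 0.9, 0], [0, 0, 0.2], 1], [[-0.15, 0.9, 0], [0, 0, 0.2], 1], [[-0.15, 0.9, 0], [0, 0, 0.25], 1], [[-0.15, 0.9, 0], [0, 0, 0.24], 1]]'

```text
time_s: 12.4
ee_pos: [0.5117, -0.0513, 0.2763]
orientation: [[0.0, 1.0, -0.002], [1.0, -0.0, 0.0], [0.0, -0.002, -1.0]]
ft_force: [1.2, 0.3, -2.0]
opening: 0.0138
```

play_rows --rows '[[[-0.15, 0.9, 0], [0, 0, 0], 1], [[0, 0.5, 0], [0, 0, 0], 1], [[0, 0.26, 0], [0, 0, 0], 1], [[0, 0, 0], [0, 0, 0], 1], [[0, 0, 0], [0, 0, 0], 1]]'

```text
time_s: 12.9
ee_pos: [0.5054, 0.0294, 0.2769]
orientation: [[0.001, 1.0, -0.001], [1.0, -0.001, -0.0], [-0.0, -0.001, -1.0]]
ft_force: [-0.5, 0.1, -2.4]
opening: 0.0138
```

```bash
python3 - <<'E'
from workcell import env, read_camera
import cv2,pickle
from h import *
np.set_printoptions(precision=4,suppress=True)
r=read_camera("wrist");pickle.dump(r,open("w3.pkl","wb"));cv2.imwrite("pics/w3.png",r["image"][:,:,::-1])
o=env.observe();print(o["time_s"],o["ee_pos"],o["orientation"])
for nm,lo,hi,z in(("cradle",(12,50,80),(28,170,255),.042),("yel",(22,150,60),(35,255,255),.101)):
  for c in blobs(r,lo,hi,300):
    q=cv2.minAreaRect(c);w=cast(r,cv2.boxPoints(q),z)
    print(nm,q,w.mean(0),np.linalg.norm(w[1]-w[0]),np.linalg.norm(w[2]-w[1]),np.degrees(np.arctan2(*(w[1]-w[0])[[1,0]])))
E
```

```text
12.95 [0.5054 0.0291 0.277 ] [[ 0.0018  1.     -0.0006]
 [ 1.     -0.0018 -0.0002]
 [-0.0002 -0.0006 -1.    ]]
cradle ((468.5, 301.5), (25.0, 43.0), 90.0) [ 0.7376 -0.1763  0.042 ] 0.06694979384922371 0.0453993927653202 -0.041906428438404295
cradle ((489.2107238769531, 251.28555297851562), (37.702903747558594, 25.118621826171875), 2.8624050617218018) [ 0.7579 -0.0903  0.042 ] 0.04100430260927715 0.05641621982325337 94.68865148230105
cradle ((39.21617126464844, 192.91949462890625), (65.78487396240234, 140.88162231445312), 5.34305477142334) [ 0.102  -0.0058  0.042 ] 0.21847873819723163 0.08626822478737393 70.03110963532629
cradle ((322.5, 79.0), (98.0, 95.0), 90.0) [0.5073 0.1497 0.042 ] 0.11816701084348852 0.11880944628872389 -0.04027571084954133
yel ((321.0, 200.5), (75.0, 128.0), 90.0) [0.5053 0.0038 0.101 ] 0.15170029391266932 0.09551771497789639 -0.04102176145753966
```

View pics/w3.png

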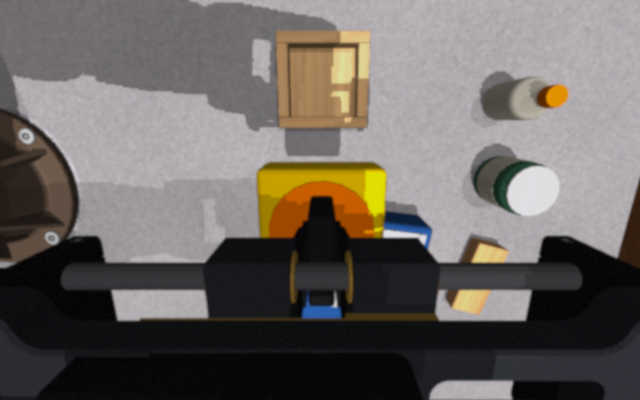

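```bash
python3 - <<'E'
import pickle
from h import *
np.set_printoptions(precision=4,suppress=True)
r=pickle.load(open("w3.pkl","rb"))
for c in blobs(r,(12,50,80),(28,170,255),3000):
    if cv2.boundingRect(c)[0]<200: continue
    hull=cv2.convexHull(c)
    for e in np.arange(2,12,.5):
        p=cv2.approxPolyDP(hull,e,True)
        if len(p)<=4: break
    w=cast(r,p[:,0],.042);print(p[:,0].tolist(),w,w.mean(0))
    for i in range(4):
        d=w[(i+1)%4]-w[i];print(np.linalg.norm(d),np.degrees(np.arctan2(d[1],d[0])))
print("cart front edge", cast(r,[(262,164),(381,163),(258,168),(385,168)],.277+.0146-.022))
c=max(blobs(r,(20,150,60),(35,255,255),2000),key=cv2.contourArea)[:,0]
print(c.min(0),c.max(0))
# inner bay corners by gradient: print a row/col profile
g=cv2.cvtColor(r["image"],cv2.COLOR_RGB2GRAY);print(g[80,272:376].tolist());print(g[24:134,305].tolist())
E
```

```text
[[368, 30], [366, 126], [280, 127], [276, 31]] [[0.5639 0.2091 0.042 ]
 [0.5658 0.093  0.042 ]
 [0.4502 0.0917 0.042 ]
 [0.4494 0.208  0.042 ]] [0.5073 0.1504 0.042 ]
0.11610362845962398 -89.04986994085455
0.11564059393085067 -179.3928663407546
0.11627608502650073 90.37988232248473
0.11448450228636062 0.5202412560688542
cart front edge [[0.4695 0.0748 0.2696]
 [0.5419 0.0753 0.2696]
 [0.4669 0.0723 0.2696]
 [0.5445 0.0722 0.2696]]
[257 163] [385 238]
[113, 113, 112, 112, 110, 118, 131, 137, 138, 139, 139, 138, 137, 135, 129, 115, 90, 82, 105, 128, 133, 133, 131, 131, 130, 131, 134, 134, 133, 131, 129, 130, 132, 136, 138, 140, 141, 141, 139, 138, 136, 135, 134, 133, 135, 135, 137, 137, 137, 137, 135, 133, 133, 131, 131, 131, 132, 135, 144, 170, 193, 200, 202, 203, 204, 208, 213, 214, 215, 214, 215, 213, 209, 207, 205, 206, 207, 204, 191, 161, 129, 113, 102, 89, 78, 94, 120, 136, 140, 141, 140, 140, 140, 138, 138, 137, 140, 152, 169, 176, 176, 173, 173, 171]
[111, 111, 110, 109, 109, 111, 118, 125, 127, 130, 130, 133, 135, 135, 137, 137, 135, 127, 104, 76, 56, 51, 53, 65, 86, 99, 106, 112, 122, 131, 133, 133, 132, 133, 133, 132, 131, 130, 131, 131, 132, 135, 137, 138, 139, 138, 138, 137, 136, 138, 137, 137, 137, 137, 136, 135, 136, 136, 136, 135, 135, 138, 136, 135, 137, 135, 136, 135, 135, 136, 135, 136, 135, 135, 135, 135, 134, 135, 135, 133, 134, 134, 134, 134, 134, 133, 133, 133, 133, 134, 133, 128, 122, 120, 125, 129, 130, 132, 135, 136, 135, 134, 128, 113, 97, 90, 94, 102, 107, 108]
```

play_rows --rows '[[[0.03, 0.5, 0], [0, 0, 0.04], 1], [[0, 0.7, 0], [0, 0, 0], 1], [[0, 0.7, -0.3], [0, 0, 0], 1], [[0, 0.5, -0.6], [0, 0, 0], 1], [[0, 0, -0.8], [0, 0, 0], 1]]'

```text
time_s: 13.45
ee_pos: [0.5079, 0.1513, 0.1924]
orientation: [[-0.004, 1.0, 0.004], [1.0, 0.004, 0.001], [0.001, 0.004, -1.0]]
ft_force: [0.4, -0.5, -3.1]
opening: 0.0142
```

play_rows --rows '[[[0, 0, -0.8], [0, 0, 0], 1], [[0, 0, -0.6], [0, 0, 0], 1], [[0, 0, -0.3], [0, 0, 0], 1], [[0, 0, 0], [0, 0, 0], 1], [[0, 0, 0], [0, 0, 0], 1]]'

```text
time_s: 13.95
ee_pos: [0.5074, 0.1492, 0.1077]
orientation: [[-0.002, 1.0, 0.0], [1.0, 0.002, -0.0], [-0.0, 0.0, -1.0]]
ft_force: [-0.6, 0.5, -2.9]
opening: 0.014
```

```bash
python3 - <<'E'
from workcell import env, read_camera
from h import *
np.set_printoptions(precision=4,suppress=True)
o=env.observe();print(o["time_s"],o["ee_pos"],o["orientation"],o["ft_force"])
a=read_camera("wrist")["image"];b=read_camera("scene")["image"]
b=cv2.resize(b[90:230,250:450],(640,448),interpolation=cv2.INTER_CUBIC)[:200+100]
cv2.imwrite("pics/w4.png",np.vstack([a[:290],b])[:,:,::-1])
E
```

```text
13.95 [0.5074 0.1492 0.1077] [[-0.0024  1.      0.    ]
 [ 1.      0.0024 -0.0001]
 [-0.0001  0.     -1.    ]] [-0.6327  0.4934 -2.8638]
```

View pics/w4.png

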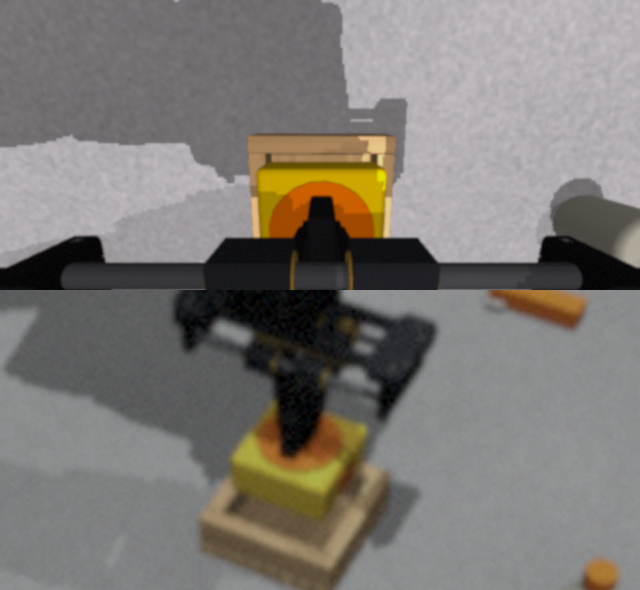

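Wrist view: cartridge columns 257–386 are centred between the cradle's outer columns 249–393. I'm lowering it.

play_rows --rows '[[[0, 0, -0.3], [0, 0, 0], 1], [[0, 0, -0.25], [0, 0, 0], 1], [[0, 0, -0.2], [0, 0, 0], 1], [[0, 0, -0.1], [0, 0, 0], 1], [[0, 0, 0], [0, 0, 0], 1]]'

```text
time_s: 14.55
ee_pos: [0.5067, 0.15, 0.0644]
orientation: [[-0.004, 1.0, -0.001], [1.0, 0.004, -0.0], [-0.0, -0.001, -1.0]]
ft_force: [0.0, 0.1, -3.0]
opening: 0.0139
```

play_rows --rows '[[[0, 0, -0.04], [0, 0, 0], 1], [[0, 0, -0.03], [0, 0, 0], 1], [[0, 0, -0.03], [0, 0, 0], 1], [[0, 0, 0], [0, 0, 0], 1]]'

```text
time_s: 14.95
ee_pos: [0.5069, 0.15, 0.06]
orientation: [[-0.004, 1.0, 0.0], [1.0, 0.004, -0.0], [-0.0, 0.0, -1.0]]
ft_force: [-0.1, 0.7, -2.0]
opening: 0.0137
```

play_rows --rows '[[[0, 0, -0.02], [0, 0, 0], 1], [[0, 0, -0.02], [0, 0, 0], 1], [[0, 0, -0.02], [0, 0, 0], 1], [[0, 0, 0], [0, 0, 0], 1]]'

```text
time_s: 15.35
ee_pos: [0.5068, 0.15, 0.0568]
orientation: [[-0.004, 1.0, -0.0], [1.0, 0.004, -0.0], [-0.0, -0.0, -1.0]]
ft_force: [0.6, 0.3, -1.8]
opening: 0.014
```

play_rows --rows '[[[0, 0, -0.02], [0, 0, 0], 1], [[0, 0, 0], [0, 0, 0], 1]]'

```text
time_s: 15.55
ee_pos: [0.5068, 0.15, 0.0559]
orientation: [[-0.004, 1.0, 0.0], [1.0, 0.004, -0.0], [-0.0, 0.0, -1.0]]
ft_force: [0.6, 0.2, -2.8]
opening: 0.0136
```

play_rows --rows '[[[0, 0, -0.02], [0, 0, 0], 1], [[0, 0, 0], [0, 0, 0], 1]]'

```text
time_s: 15.75
ee_pos: [0.5069, 0.1501, 0.0553]
orientation: [[-0.004, 1.0, 0.0], [1.0, 0.004, 0.0], [0.0, 0.0, -1.0]]
ft_force: [-1.9, -0.4, 4.4]
opening: 0.0139
```

play_rows --rows '[[[0, 0, -0.01], [0, 0, 0], 1], [[0, 0, 0], [0, 0, 0], 1]]'

```text
time_s: 15.95
ee_pos: [0.507, 0.1501, 0.0553]
orientation: [[-0.004, 1.0, 0.001], [1.0, 0.004, 0.0], [0.0, 0.001, -1.0]]
ft_force: [-3.1, -0.6, 11.6]
opening: 0.0142
```

Contact came at exactly the expected height (TCP 0.0553). Now opening partly and rising; the bay walls are well below the pads.

play_rows --rows '[[[0, 0, 0.01], [0, 0, 0], 0.7], [[0, 0, 0], [0, 0, 0], 0.6], [[0, 0, 0], [0, 0, 0], 0.6], [[0, 0, 0], [0, 0, 0], 0.6], [[0, 0, 0], [0, 0, 0], 0.6]]'

```text
time_s: 16.45
ee_pos: [0.5069, 0.15, 0.0548]
orientation: [[-0.004, 1.0, 0.0], [1.0, 0.004, -0.0], [-0.0, 0.0, -1.0]]
ft_force: [0.1, -0.2, 0.3]
opening: 0.0379
```

play_rows --rows '[[[0, 0, 0.3], [0, 0, 0], 0.6], [[0, 0, 0.6], [0, 0, 0], 0.6], [[0, 0, 0.8], [0, 0, 0], 0.6], [[0, 0, 0.8], [0, 0, 0], 0.6], [[0, 0, 0.8], [0, 0, 0], 0.6]]'

```text
time_s: 16.95
ee_pos: [0.5066, 0.15, 0.2215]
orientation: [[-0.004, 1.0, -0.0], [1.0, 0.004, -0.0], [-0.0, -0.0, -1.0]]
ft_force: [-0.1, -0.1, 0.2]
opening: 0.038
```

play_rows --rows '[[[0, -0.7, 0.4], [0, 0, 0], 0.6], [[0, -0.7, 0], [0, 0, 0], 0.6], [[0, -0.7, 0], [0, 0, 0], 0.6], [[0, 0, 0], [0, 0, 0], 0.6], [[0, 0, 0], [0, 0, 0], 0.6]]'

```text
time_s: 17.45
ee_pos: [0.5069, 0.0447, 0.2399]
orientation: [[-0.002, 1.0, 0.0], [1.0, 0.002, 0.0], [0.0, 0.0, -1.0]]
ft_force: [0.3, 0.5, -0.1]
opening: 0.0381
```

```bash
python3 - <<'E'
from workcell import env, read_camera
from h import *
np.set_printoptions(precision=4,suppress=True)
o=env.observe();print(o["time_s"],o["ee_pos"],o["ft_force"])
r=read_camera("wrist");a=r["image"];b=read_camera("scene")["image"]
b=cv2.resize(b[90:230,250:450],(640,448),interpolation=cv2.INTER_CUBIC)[:300]
cv2.imwrite("pics/w5.png",np.vstack([a[:290],b])[:,:,::-1])
for c in blobs(r,(20,150,60),(35,255,255),500):
    q=cv2.minAreaRect(cv2.convexHull(c));w=cast(r,cv2.boxPoints(q),.048);print(q,w.mean(0),np.linalg.norm(w[1]-w[0]),np.linalg.norm(w[2]-w[1]))
E
```

```text
17.45 [0.5069 0.0447 0.2399] [ 0.286   0.5061 -0.0792]
((321.5, 87.5), (75.0, 73.0), 90.0) [0.5073 0.1514 0.048 ] 0.0824648307864742 0.08234368416601161
```

View pics/w5.png

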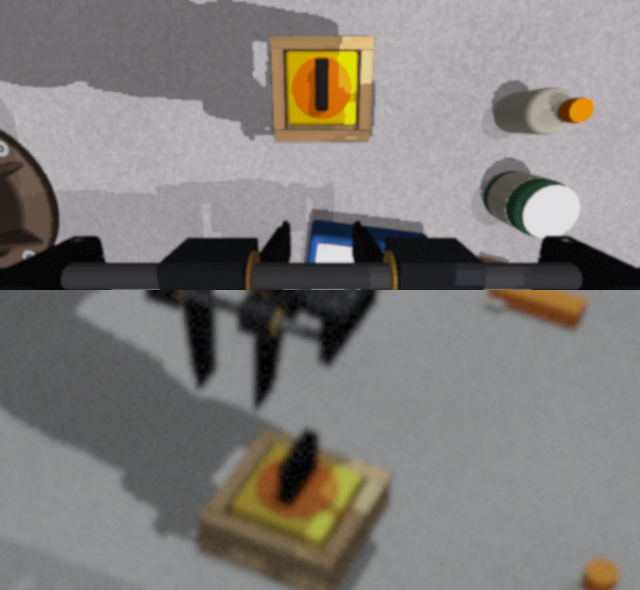

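The cartridge at (321,87) sits level and fully inside the cradle in both views.

```bash
python3 -c "
from workcell import job; print(job.hand_in())"
```

```text
the job is handed in; nothing more can be done
None
```

The crank is freed and the largest cartridge is seated in the plywood cradle. I handed the job in at about 17.5 s of the 70 s allowed.

- **Crank:** I pinched the red knob and turned it clockwise about 2.4 turns. The resistance along its path fell from about 10–11 N to about 1 N at roughly 2.2–2.3 turns. One further 20° step confirmed the drop. I stopped less than 80° past it, well short of the end stop.
- **Cartridge:** Only then did I lift it by the rib, straight up, and lower it into the cradle. The floor stopped it with the tool tip at 0.0553 m, against 0.0554 m expected. The push there reached 11.6 N before I let go.
- **Last checks:** Two views show it level inside the cradle walls. Its measured centre is (0.507, 0.151) m, about 1 mm from the measured cradle centre. The gripper is clear, with no force beyond sensor noise.
- **Disagreement:** The top and wrist cameras put the cradle about 2.5 mm apart in y. I used a point near the wrist camera's figure, and it went in without touching the walls.
- **Bystanders:** The arm did not go near the tin, bottle or offcut. The tin and bottle still stand in the last view, and I did not measure their positions again.

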